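# Load the spring scale with ring weights until the pan sinks into the green band

### The job

Check the coffee corner's spring scale: thread steel ring weights from the cork mat, one at a time, down over the rod on its pan until the red rim of the pan has sunk into the green band, then let go and leave it standing there. The rod stands a little off the pan's middle, so feel for it and lower each ring gently; never drop a ring, press hard, or push the pan down past the red overload line. Leave the unused rings on the mat and the burner, cup and spoon undisturbed.

Things in the scene. Friction and masses are not known exactly. Their poses are not given: they have to be found in the camera images.
- scale: the spring scale: round white housing on a dark steel foot 132 mm across, 60 mm high in all, fixed on the teal stool; origin on its axis at its underside (stool-top level); x points to its upright white gauge plate (80 mm out, 113 mm tall, 50 mm wide). Above it a flat red-rimmed steel pan (disc 110 mm across) rides on a spring and carries an upright rod
- pan_home (a point): fixed point on the housing's axis, 115 mm above its underside: the middle of the pan's top face while the pan is up. The upright brass rod on the pan (9 mm thick, flat-ended, tip 52 mm above the pan's top face) is NOT here: it is set 5 to 8 mm off the middle, in any direction, not measured. It holds its place unless pushed sideways by more than about 6 N
- pan (a joint): how far the pan has sunk straight down, m: 0 = empty, at its upper stop; lower stop 0.048. The red rim enters the gauge's green band at 0.019 and leaves it at 0.033; red overload line at 0.042. Spring 174 N/m, unknown pre-load 0.2 to 2.3 N: the first ring sinks it by 0 to 13 mm, each later one by 12 to 14, so two or three rings are needed. It settles in about 1 s
- mat: square cork mat 170 x 170 x 4 mm on the stool, fixed, on which the four rings lie in a 2 x 2 pattern, each about 42 mm from the mat's middle along both its x and its y axis; origin at the centre of its underside (stool-top level, 40 mm above the surface the robot stands on); x, y along its edges
- ring1_c (a point): steel ring weight 1 of 4 (all alike): outside diameter 50 mm, centre hole 13 mm, 15 mm tall, about 230 g (within 5 %), lying flat on the cork mat at the start; this point is its centre, half-way up (7.5 mm above its underside); z is its axis
- ring2_c (a point): steel ring weight 2 of 4 (all alike): outside diameter 50 mm, centre hole 13 mm, 15 mm tall, about 230 g (within 5 %), lying flat on the cork mat at the start; this point is its centre, half-way up (7.5 mm above its underside); z is its axis
- ring3_c (a point): steel ring weight 3 of 4 (all alike): outside diameter 50 mm, centre hole 13 mm, 15 mm tall, about 230 g (within 5 %), lying flat on the cork mat at the start; this point is its centre, half-way up (7.5 mm above its underside); z is its axis
- ring4_c (a point): steel ring weight 4 of 4 (all alike): outside diameter 50 mm, centre hole 13 mm, 15 mm tall, about 230 g (within 5 %), lying flat on the cork mat at the start; this point is its centre, half-way up (7.5 mm above its underside); z is its axis
- burner_c (a point): terracotta incense burner, 92 mm across, 52 mm high (86 mm with lid), bystander; point at its centre
- burner_lid_c (a point): its loose lid, 84 mm across with a knob, lying on the burner, bystander; point 15 mm above its underside
- cup1_c (a point): white porcelain cup without handle, 68 mm across, 55 mm high, bystander; point at its centre
- spoon_c (a point): steel slotted spoon, 160 mm long, 50 mm wide at the bowl, lying flat along its x axis, bystander; point near its middle
Mind the look-alikes: they are no part of the job. What is shaped like the part that bears ring4_c but black is not meant.

How it is judged:
On the way:
1. a first ring is threaded on the rod, lies on the pan and has been let go, the rim still above the green band (((horizontal distance between ring1_c and scale below 0.013 m and z of ring1_c in the frame of scale between 0.06 and 0.133 m and angle between ring1_c's own z axis and vertical below 0.2 rad) or (horizontal distance between ring2_c and scale below 0.013 m and z of ring2_c in the frame of scale between 0.06 and 0.133 m and angle between ring2_c's own z axis and vertical below 0.2 rad) or (horizontal distance between ring3_c and scale below 0.013 m and z of ring3_c in the frame of scale between 0.06 and 0.133 m and angle between ring3_c's own z axis and vertical below 0.2 rad) or (horizontal distance between ring4_c and scale below 0.013 m and z of ring4_c in the frame of scale between 0.06 and 0.133 m and angle between ring4_c's own z axis and vertical below 0.2 rad)) and contact force between the fingers and anything else below 0.1 N and value of joint pan below 0.0165 m), for 0.1 s.
At the end, for the whole second after the job is handed in: the pan stands still with 18.3 to 33.7 mm of sink (red rim in the green band, 19 to 33 mm), carried by rings threaded on the rod and lying flat on the pan or on one another; every other ring is still on the mat within 40 mm of where it was; the robot touches nothing (value of joint pan between 0.0183 and 0.0337 m and velocity of joint pan between -0.01 and 0.01 m/s and contact force between each of the arm, the fingers and anything else below 0.1 N and ((horizontal distance between ring1_c and scale below 0.013 m and z of ring1_c in the frame of scale between 0.06 and 0.133 m and angle between ring1_c's own z axis and vertical below 0.2 rad) or distance of ring1_c from where it was at the start of the episode below 0.04 m) and ((horizontal distance between ring2_c and scale below 0.013 m and z of ring2_c in the frame of scale between 0.06 and 0.133 m and angle between ring2_c's own z axis and vertical below 0.2 rad) or distance of ring2_c from where it was at the start of the episode below 0.04 m) and ((horizontal distance between ring3_c and scale below 0.013 m and z of ring3_c in the frame of scale between 0.06 and 0.133 m and angle between ring3_c's own z axis and vertical below 0.2 rad) or distance of ring3_c from where it was at the start of the episode below 0.04 m) and ((horizontal distance between ring4_c and scale below 0.013 m and z of ring4_c in the frame of scale between 0.06 and 0.133 m and angle between ring4_c's own z axis and vertical below 0.2 rad) or distance of ring4_c from where it was at the start of the episode below 0.04 m)).
It fails at once if the pan is pushed past the red overload line (42 mm of sink) (value of joint pan above 0.042 m).
It fails at once if the scale is pressed or struck with more than 15 N (dropped ring, hard push) (contact force between scale and anything else above 15 N).
It fails at once if two rings are carried at once ((height (world z) of each of ring1_c, ring2_c above 0.09 m and horizontal distance between each of ring1_c, ring2_c and scale above 0.06 m) or (height (world z) of each of ring1_c, ring3_c above 0.09 m and horizontal distance between each of ring1_c, ring3_c and scale above 0.06 m) or (height (world z) of each of ring1_c, ring4_c above 0.09 m and horizontal distance between each of ring1_c, ring4_c and scale above 0.06 m) or (height (world z) of each of ring2_c, ring3_c above 0.09 m and horizontal distance between each of ring2_c, ring3_c and scale above 0.06 m) or (height (world z) of each of ring2_c, ring4_c above 0.09 m and horizontal distance between each of ring2_c, ring4_c and scale above 0.06 m) or (height (world z) of each of ring3_c, ring4_c above 0.09 m and horizontal distance between each of ring3_c, ring4_c and scale above 0.06 m)).
It fails at once if the burner, its lid, the cup or the spoon is moved by more than 20 mm (distance of any of burner_c, burner_lid_c, cup1_c, spoon_c from where it was at the start of the episode above 0.02 m).
It fails at once if the cup is tipped (angle between cup1_c's own z axis and vertical above 0.3 rad).
It also fails if it takes over 72 s, if anything falls off the work surface, if the arm or the gripper's body presses on something with over 40 N, if the wrist force passes 120 N, or if a joint passes its speed limit or range.

### The arm

A 6-joint arm with a two-finger parallel gripper is mounted at the origin on the work surface. World frame = base frame: x ahead of the robot, y to its left, z up, the work surface at z = 0. Lengths are in m, angles in rad, forces in N, time in s.
With the tool pointing down it reaches from about 0.425 to 0.95 m from the base axis. Payload 14.7 kg.
Tool frame: the origin (TCP) lies at the very end of the fingers, on their centre line; the grasp point (between the pads) lies 19 mm behind it; x points along the fingers, z is the direction in which the jaws open and shut, and the axes are right-handed (so a half turn about x gives the same grasp; the last joint's range is limited). The gripper opens to 85 mm and grips with 20 to 120 N. Pads are 22 mm wide; open, the fingers measure 114 mm over their backs; the gripper's body (76 mm by 85 mm) begins 54 mm behind the grasp point. The pads swing forward as they close: fully open they stand 13 mm farther back than shut.
Start: joints at [-1.209, 0.48, 1.596, -0, 1.065, -0.047], TCP at [0.258, -0.596, 0.231] pointing down, gripper open.
Joint ranges: [-2.75, 2.75], [-0.82, 2.05], [0.23, 2.67], [-1.56, 4.7], [0.09, 2.69], [-2.92, 2.92]. Speed limits (rad/s): [1.89, 1.89, 2.39, 3.01, 3.01, 3.01].

### API

Orientations are given as a unit quaternion [x, y, z, w].
In Python, from rig import manip gives the robot as it stands. The module is installed in compiled form; this text tells all that it offers.
- The arm moves only by the tool step_arm, never from a script. Its argument "increments" is a list that holds one entry, the list of rows, each a list of 5 numbers: the shift along the tool's x, y, z in cm, then the turn about the tool's x in rad, then the closure, from -1 (fully open) to 1 (shut). A call has 1 to 12 rows; each row shifts and turns the pose as measured when the row begins, along the tool's axes as they then stand; what a row does not reach is not made up. A row lasts 1/10 s, in which the tool goes at most 50 mm and 8.59 degrees, less where a joint would pass 70% of its speed; a pose out of reach is approached as far as the arm can. A call with a gripper value outside its range is refused whole. The fingers move at their own pace and stop on an object; the grip force is fixed at half the most. Time passes only in rows, so rows that do not move let the fingers close. It gives the time, the measured TCP pose, the force and the opening at its end, in the units of the state.
- manip.sense(): the state, without advancing time (a new reading comes with each control period).
- manip.read_camera(name): name is "side" or "top" or "wrist"; returns a dict with "image" (480x640x3 uint8, red, green, blue), "fx", "fy", "cx", "cy" (pixels), "xyz" and "attitude" of the camera in the world. Camera axes: x right, y up, looking along -z (the intrinsics and any distortion apply to the point x, -y, -z); pixel columns grow to the right and rows downward; lengths in m; the calibration is good to about 2 mm. A picture is of the moment at which its call begins. There is no depth.
- manip.sign_off(): hands the job in, once; it reports no verdict.
The state is a dict: "time_s": time; "qpos": joint angles; "qd": joint speeds; "effort": joint torques, N m; "position": TCP position; "ee_rot": TCP orientation; "force": force on the tool from outside, world axes, zero at the start; "moment": the same for the moment, N m; "opening": opening from 0.0 (shut) to 1.0 (fully open).
Only numpy, scipy, OpenCV 4.12 (cv2) and the standard library are available. Lean on these libraries where they do the work, as an engineer would, in place of code of your own. Each camera call takes 0.05 s, during which the arm holds its last target. There are 200 camera calls.

## Working session

There is one attempt and no reset: what is moved stays moved. The work goes in short steps, Python scripts to look and compute and a tool call to move; the robot and the scene stay as the last step left them, time stands still between calls to the robot, and variables do not carry over. Pictures are saved under pics/ and viewed, about 8 in all and at most 12, crops included, and the job is handed in when it is done.

Besides the shell and the picture viewer there is one more tool, called as name(argument=value, ...), one argument or row to a line, values as JSON. step_arm: Moves the arm, as the interface text tells. Its arguments: {"type":"object","properties":{"increments":{"type":"array"}},"required":["increments"]}

```bash
mkdir -p pics
cat > h.py <<'E'
from rig import manip
import numpy as np, cv2, json
from scipy.spatial.transform import Rotation as R
def cam(n):
    return manip.read_camera(n)
def save(c,f): cv2.imwrite('pics/'+f, c['image'][:,:,::-1])
def Rc(c):
    a=np.array(c['attitude'],float)
    return R.from_quat(a).as_matrix() if a.size==4 else a.reshape(3,3)
def ray(c,u,v):
    d=np.array([(u-c['cx'])/c['fx'],-(v-c['cy'])/c['fy'],-1.]); return Rc(c)@d
def onz(c,u,v,z):
    d=ray(c,u,v); p=np.array(c['xyz']); return p+d*(z-p[2])/d[2]
def proj(c,P):
    q=Rc(c).T@(np.array(P)-c['xyz']); return np.array([c['cx']+c['fx']*q[0]/-q[2], c['cy']-c['fy']*q[1]/-q[2]])
E
python3 - <<'E'
from h import *
s=manip.sense(); print({k:np.round(v,3).tolist() for k,v in s.items()})
ims=[]
for n in ['top','side','wrist']:
    c=cam(n); save(c,n+'0.png'); print(n,{k:v for k,v in c.items() if k!='image'})
    np.savez('pics/'+n+'0.npz',**c)
E
```

```text
{'time_s': 0.0, 'qpos': [-1.209, 0.481, 1.597, 0.0, 1.065, -0.047], 'qd': [0.002, 0.001, 0.001, -0.0, 0.001, 0.001], 'effort': [0.002, -95.061, -43.018, -0.0, 0.012, 0.0], 'position': [0.258, -0.596, 0.231], 'ee_rot': [0.388, 0.591, -0.388, 0.591], 'force': [0.24, -0.202, 0.831], 'moment': [-0.008, -0.014, -0.021], 'opening': 1.0}
top {'fx': 452.9999952801889, 'fy': 452.9999952801889, 'cx': 322.8769707612185, 'cy': 237.38109539688725, 'xyz': array([0.41622947, 0.00669533, 0.94957291]), 'attitude': array([-0.03502599,  0.01246992,  0.71414075, -0.69901407])}
side {'fx': 563.5068809675352, 'fy': 563.5068809675352, 'cx': 319.37234082801245, 'cy': 243.06043231748697, 'xyz': array([0.25770083, 0.75979959, 0.87753609]), 'attitude': array([-0.05594302,  0.38833462,  0.91229531, -0.11740472])}
wrist {'fx': 336.58715519911044, 'fy': 336.58715519911044, 'cx': 316.7255388278078, 'cy': 232.90027941389445, 'xyz': array([ 0.32871601, -0.56589644,  0.37436057]), 'attitude': array([-0.12699381,  0.08369776, -0.54166935,  0.82671735])}
```

View pics/top0.png

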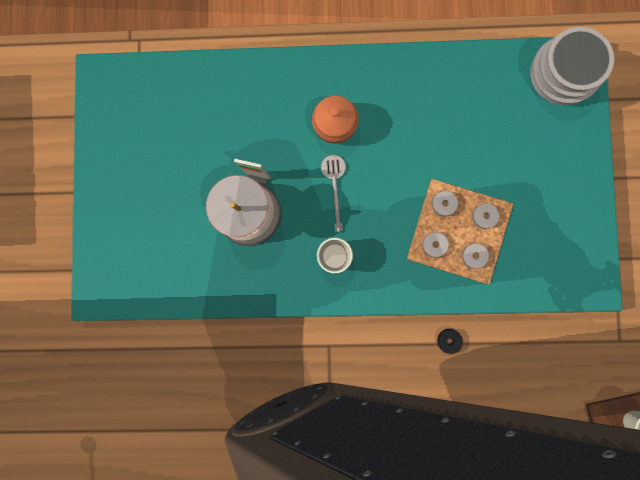

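View pics/side0.png

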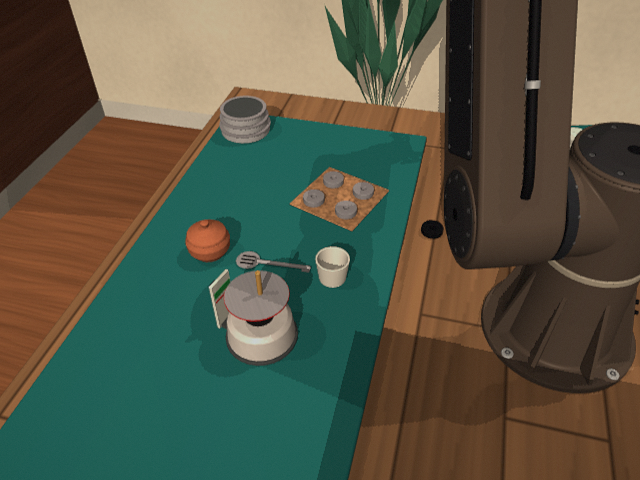

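The top view shows the grey rings on the cork mat at (445,203), (486,215), (435,244) and (475,256). A black look-alike lies off the mat at (450,341), and a grey pot stack at (570,65); neither is meant. The scale pan is at (243,210) with its brass rod tip near (233,205). Next: close crops and measurements.

Run:
```python
from h import *
t=dict(np.load('pics/top0.npz')); s=dict(np.load('pics/side0.npz'))
ti=t['image'];si=s['image']
for u,v in [(445,203),(486,215.5),(435,244.5),(475.5,256)]: print(onz(t,u,v,.059).round(4))
for u,v in [(431.5,179.5),(513,204),(489,284),(407.5,260)]: print('mat',onz(t,u,v,.044).round(4))
a=cv2.resize(ti[165:255,195:295],None,fx=4,fy=4,interpolation=cv2.INTER_CUBIC)
b=cv2.resize(si[255:365,200:305],None,fx=4,fy=4,interpolation=cv2.INTER_CUBIC)[:360]
m=cv2.resize(ti[175:290,400:520],None,fx=2,fy=2,interpolation=cv2.INTER_CUBIC)
W=np.zeros((600,820,3),np.uint8); W[:360,:400]=a; W[:360,400:820]=b; W[360:590,:240]=m
cv2.imwrite('pics/crop1.png',W[:,:800,::-1])
# brass
for n,c,box in (('top',t,(195,165,295,255)),('side',s,(235,255,285,305))):
    x0,y0,x1,y1=box; h=cv2.cvtColor(c['image'][y0:y1,x0:x1],cv2.COLOR_RGB2HSV)
    k=cv2.inRange(h,(12,110,70),(30,255,255)); ys,xs=np.nonzero(k); print(n,len(xs),xs.min()+x0,xs.max()+x0,ys.min()+y0,ys.max()+y0)
```

```text
[ 0.5387 -0.2068  0.059 ]
[ 0.5122 -0.2853  0.059 ]
[ 0.4576 -0.1843  0.059 ]
[ 0.4335 -0.2616  0.059 ]
mat [ 0.5889 -0.1853  0.044 ]
mat [ 0.5355 -0.3443  0.044 ]
mat [ 0.3782 -0.2901  0.044 ]
mat [ 0.4287 -0.1322  0.044 ]
top 52 230 256 167 209
side 119 255 262 271 294
```

View pics/crop1.png

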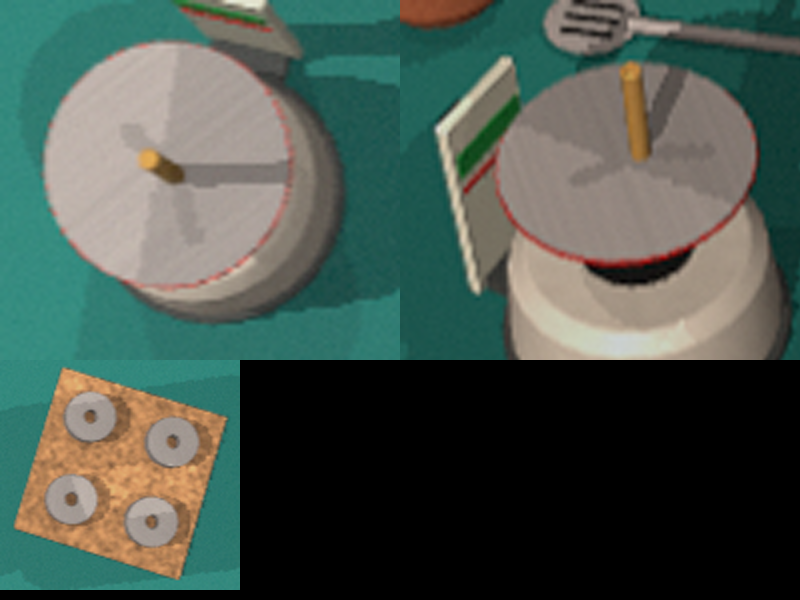

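Run:
```python
from h import *
t=dict(np.load('pics/top0.npz')); s=dict(np.load('pics/side0.npz'))
def tri(a,b):
    A=np.zeros((3,3));B=np.zeros(3)
    for c,p in ((t,a),(s,b)):
        d=ray(c,*p);d/=np.linalg.norm(d);M=np.eye(3)-np.outer(d,d);A+=M;B+=M@c['xyz']
    X=np.linalg.solve(A,B);return X.round(4),proj(t,X)-a,proj(s,X)-b
print('tip tri',tri((231.9,204.2),(257.1,272.2)))
print('tip top z',onz(t,231.9,204.2,.207),onz(s,257.1,272.2,.207))
print('base',onz(t,239.3,208.6,.155),onz(s,259.7,294,.155))
# pan centre: fit by projecting disc
from scipy.optimize import least_squares
def ext(c,x,y,z=.155):
    a=np.linspace(0,2*np.pi,400);P=np.array([proj(c,(x+.055*np.cos(q),y+.055*np.sin(q),z)) for q in a]);return np.r_[P.min(0),P.max(0)]
for c,e in ((t,np.array([44,40,294,289])/4+[195,165,195,165]-.4),(s,np.array([97,62,358,265])/4+[200,255,200,255]-.4)):
    r=least_squares(lambda p:ext(c,*p)-e,[.56,.17]);print('pan',r.x,r.fun)
    r=least_squares(lambda p:ext(c,*p)-e,[.56,.17,.155]);print('pan',r.x,r.fun)
```

```text
tip tri (array([0.5249, 0.1796, 0.2092]), array([-0.00813711, -0.02932581]), array([0.0305688 , 0.00458172]))
tip top z [0.52515515 0.18009566 0.207     ] [0.52582129 0.17765257 0.207     ]
base [0.52457627 0.17905052 0.155     ] [0.52535681 0.17936821 0.155     ]
pan [0.5300728  0.18350524] [ 0.53004281  0.41581773 -0.52356675 -0.40349513]
pan [0.5283825  0.18085924 0.1669311 ] [ 0.05861173 -0.05877097 -0.05835482  0.05823103]
pan [0.53012024 0.18177572] [ 0.05861601  0.78499402 -0.05796151 -0.65866026]
pan [0.5269565  0.18844215 0.16351543] [-0.32599942  0.45082233  0.32774819 -0.41442654]
```

View pics/wrist0.png

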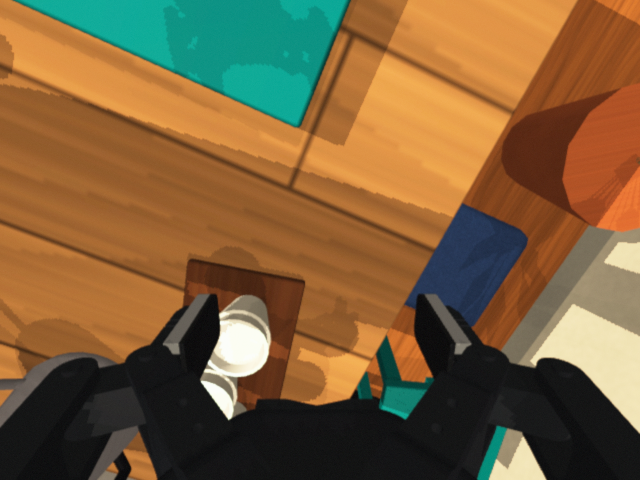

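The wrist view shows only the stool's corner and the robot's surroundings; the mat is not yet visible. I'll compute the approach. The plan is to grip along the mat diagonal, away from the neighbouring rings.

```bash
cat >> h.py <<'E'
def go(x=None,y=None,z=None,jaw=None):
    """print shift in tool axes (cm) to target, turn to jaw azimuth(deg, mod 180)"""
    s=manip.sense(); M=R.from_quat(s['ee_rot']).as_matrix(); p=np.array(s['position'])
    T=np.array([p[i] if v is None else v for i,v in enumerate((x,y,z))])
    d=M.T@(T-p)*100
    print('t',round(s['time_s'],2),'p',p.round(4),'F',np.round(s['force'],2),'M',np.round(s['moment'],3),'open',round(s['opening'],3),'q6',np.round(s['qpos'][5],2))
    az=np.degrees(np.arctan2(M[1,2],M[0,2]));print('axes x',M[:,0].round(4),'y',M[:,1].round(3),'z',M[:,2].round(3),'jawaz',az.round(2))
    print('shift cm',d.round(2))
    if jaw is not None:
        e=(jaw-az+90)%180-90; print('need yaw world',e.round(2),'deg -> turn about tool x',np.radians(-e).round(3))
E
python3 -c "
from h import *
go(.50,-.24,.26,-62)"
```

```text
t 0.15 p [ 0.2583 -0.5961  0.2308] F [-0.27 -0.7   0.74] M [-0.009 -0.02  -0.045] open 1.002 q6 -0.05
axes x [-3.e-04  9.e-04 -1.e+00] y [0.918 0.398 0.   ] z [ 0.398 -0.918 -0.001] jawaz -66.58
shift cm [ -2.9   36.34 -23.07]
need yaw world 4.58 deg -> turn about tool x -0.08
```

step_arm(
  increments=[
    [[-0.3,3.5,-2.0,-0.08,-1],[-0.3,3.5,-2.0,0,-1],[-0.3,3.5,-2.0,0,-1],[-0.3,3.5,-2.0,0,-1],[-0.3,3.5,-2.0,0,-1],[-0.3,3.5,-2.0,0,-1],[0,3.5,-2.0,0,-1],[0,3.5,-2.0,0,-1],[0,0,-2.0,0,-1],[0,0,0,0,-1]],
  ],
)

```text
time_s: 1.15
position: [0.4275, -0.2963, 0.2472]
ee_rot: [0.365, 0.607, -0.363, 0.605]
force: [0.0, 0.0, 0.4]
opening: 1.003
```

Run:
```python
from h import *
go(.5387,-.2068,.12,-62)
c=cam('wrist');save(c,'w1.png');np.savez('pics/w1.npz',**c)
for P in [(.5387,-.2068),(.5122,-.2853),(.4576,-.1843),(.4335,-.2616)]: print(proj(c,(*P,.059)).round(1))
g=cv2.cvtColor(c['image'],cv2.COLOR_RGB2HSV)
k=cv2.inRange(g,(0,0,50),(180,60,255))
n,l,st,ce=cv2.connectedComponentsWithStats(k)
for i in range(1,n):
    if 800<st[i][4]<20000: print(st[i],ce[i].round(1))
```

```text
t 1.15 p [ 0.4275 -0.2963  0.2472] F [0.04 0.   0.42] M [ 0.033 -0.017 -0.005] open 1.003 q6 0.42
axes x [-0.0017  0.003  -1.    ] y [ 0.883  0.47  -0.   ] z [ 0.47  -0.883 -0.003] jawaz -61.96
shift cm [12.73 14.02 -2.62]
need yaw world -0.04 deg -> turn about tool x 0.001
[287.2  51.2]
[349.4 123.1]
[227.  123.7]
[289. 185.]
[ 263   22   55   62 2499] [290.4  52.2]
[ 206   98   53   54 2108] [231.6 124.6]
[ 327   98   52   54 2033] [352.5 124.1]
[ 269  161   48   49 1752] [292.7 184.9]
[163 294  47  61 857] [184.2 323.7]
[425 294  47  61 854] [449.5 324.2]
```

View pics/w1.png

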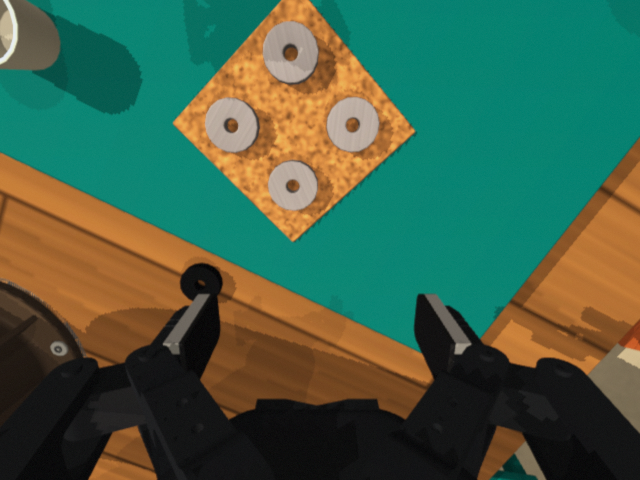

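The wrist view shows four grey rings on the mat at (290,52), (232,125), (352,124) and (293,185), with the black look-alike apart at (201,282). I'll take the nearest grey one at (293,185) first.

Run:
```python
from h import *
c=dict(np.load('pics/w1.npz'))
for u,v in [(290.4,52.2),(231.6,124.6),(352.5,124.1),(292.7,184.9)]: print(onz(c,u,v,.058).round(4))
P=onz(c,292.7,184.9,.058)
go(P[0],P[1],.12,-62)
```

```text
[ 0.5395 -0.2095  0.058 ]
[ 0.4588 -0.1882  0.058 ]
[ 0.5129 -0.2884  0.058 ]
[ 0.4351 -0.2648  0.058 ]
t 1.2 p [ 0.4283 -0.2975  0.2474] F [0.48 0.1  0.1 ] M [-0.012 -0.008 -0.033] open 1.0 q6 0.41
axes x [-6.0e-04  2.2e-03 -1.0e+00] y [0.883 0.47  0.   ] z [ 0.47  -0.883 -0.002] jawaz -61.98
shift cm [12.75  2.14 -2.54]
need yaw world -0.02 deg -> turn about tool x 0.0
```

step_arm(
  increments=[
    [[4,0.8,-0.8,0,-1],[4,0.6,-0.8,0,-1],[3,0.6,-0.7,0,-1],[0,0,0,0,-1]],
  ],
)

```text
time_s: 1.6
position: [0.4375, -0.2713, 0.136]
ee_rot: [0.365, 0.604, -0.365, 0.608]
force: [-0.1, 0.3, 0.4]
opening: 1.0
```

Run:
```python
from h import *
go(.4345,-.2635,.0455,-62)
c=cam('wrist');save(c,'w2.png');np.savez('pics/w2.npz',**c)
print(proj(c,(.4345,-.2635,.059)).round(1), proj(c,manip.sense()['position']))
```

```text
t 1.6 p [ 0.4375 -0.2713  0.136 ] F [-0.05  0.34  0.39] M [-0.027  0.067  0.038] open 1.0 q6 0.47
axes x [ 0.0045 -0.0025 -1.    ] y [0.884 0.468 0.003] z [ 0.468 -0.884  0.004] jawaz -62.11
shift cm [ 9.04  0.08 -0.87]
need yaw world 0.11 deg -> turn about tool x -0.002
[303.8 241.5] [318.98139758 297.09762157]
```

View pics/w2.png

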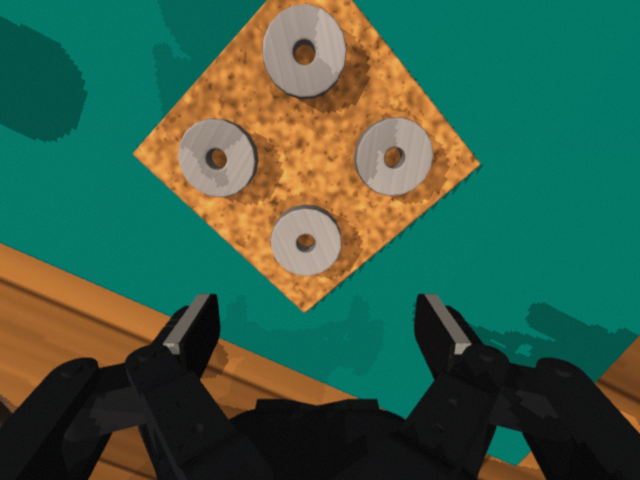

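The target ring's hole is at (306,242), where predicted (304,241). It is centred between the jaws to within 8 mm, so I'll correct while descending.

step_arm(
  increments=[
    [[2.5,0,-0.3,0,-1],[2.5,0,-0.3,0,-1],[2,0,-0.2,0,-1],[1,0,0,0,-1],[0,0,0,0,-1]],
  ],
)

```text
time_s: 2.15
position: [0.4407, -0.2742, 0.0631]
ee_rot: [0.365, 0.598, -0.366, 0.612]
force: [0.3, 1.3, 0.9]
opening: 1.004
```

```bash
python3 -c "
from h import *
go(.4348,-.264,.0455,-62)"
```

```text
t 2.15 p [ 0.4407 -0.2742  0.0631] F [0.26 1.31 0.9 ] M [ 0.005 -0.005 -0.031] open 1.004 q6 0.47
axes x [ 0.0165 -0.0117 -0.9998] y [0.885 0.465 0.009] z [ 0.465 -0.885  0.018] jawaz -62.27
shift cm [ 1.74 -0.07 -1.21]
need yaw world 0.27 deg -> turn about tool x -0.005
```

step_arm(
  increments=[
    [[0,0,-0.8,0,-1],[0,0,-0.4,0,-1],[0,0,0,0,-1],[0,0,0,0,-1]],
  ],
)

```text
time_s: 2.55
position: [0.4366, -0.2649, 0.0667]
ee_rot: [0.365, 0.596, -0.366, 0.614]
force: [0.0, -0.2, 0.1]
opening: 1.002
```

```bash
python3 -c "
from h import *
go(.4348,-.264,.0455,-62);print(manip.sense()['qpos'])"
```

```text
t 2.55 p [ 0.4366 -0.2649  0.0667] F [ 0.04 -0.16  0.1 ] M [0.051 0.019 0.027] open 1.002 q6 0.48
axes x [ 0.0208 -0.0148 -0.9997] y [0.885 0.465 0.012] z [ 0.465 -0.885  0.023] jawaz -62.31
shift cm [ 2.12 -0.14 -0.21]
need yaw world 0.31 deg -> turn about tool x -0.005
[-6.04404656e-01  5.20948245e-01  2.07448886e+00 -7.62561896e-04
  5.20638646e-01  4.83595603e-01]
```

step_arm(
  increments=[
    [[0.6,-0.1,-0.1,0,-1],[0.6,0,-0.1,0,-1],[0.5,0,0,0,-1],[0.3,0,0,0,-1],[0,0,0,0,-1]],
  ],
)

```text
time_s: 3.05
position: [0.4354, -0.2639, 0.0452]
ee_rot: [0.365, 0.596, -0.366, 0.614]
force: [-0.4, 0.1, -0.1]
opening: 1.001
```

```bash
python3 -c "
from h import *
go(.4348,-.264,.0455,-62);print(manip.sense()['qpos'])"
```

```text
t 3.05 p [ 0.4354 -0.2639  0.0452] F [-0.42  0.05 -0.06] M [-0.026  0.03   0.029] open 1.001 q6 0.48
axes x [ 0.0213 -0.0152 -0.9997] y [0.885 0.465 0.012] z [ 0.465 -0.885  0.023] jawaz -62.29
shift cm [-0.03 -0.06 -0.02]
need yaw world 0.29 deg -> turn about tool x -0.005
[-6.04169485e-01  5.58444945e-01  2.08912334e+00 -8.81681091e-04
  4.67877259e-01  4.83656235e-01]
```

step_arm(
  increments=[
    [[0,0,0,0,1],[0,0,0,0,1],[0,0,0,0,1],[0,0,0,0,1],[0,0,0,0,1],[0,0,0,0,1],[0,0,0,0,1],[0,0,0,0,1]],
  ],
)

```text
time_s: 3.85
position: [0.4355, -0.264, 0.0457]
ee_rot: [0.365, 0.596, -0.366, 0.614]
force: [-0.0, -0.7, -1.4]
opening: 0.547
```

```bash
python3 -c "
from h import *
go(.4348,-.264,.25,-62)"
```

```text
t 3.85 p [ 0.4355 -0.264   0.0457] F [-0.02 -0.69 -1.35] M [-0.043 -0.018  0.035] open 0.547 q6 0.48
axes x [ 0.0214 -0.0154 -0.9997] y [0.885 0.465 0.012] z [ 0.465 -0.885  0.024] jawaz -62.28
shift cm [-20.42   0.18   0.45]
need yaw world 0.28 deg -> turn about tool x -0.005
```

step_arm(
  increments=[
    [[-1,0,0,0,1],[-2.5,0,0,0,1],[-3,0,0,0,1],[-3,0,0,0,1],[-3,0,0,0,1],[-3,0,0,0,1],[-3,0,0,0,1],[-2,0,0,0,1],[0,0,0,0,1],[0,0,0,0,1]],
  ],
)

```text
time_s: 4.85
position: [0.429, -0.2594, 0.2637]
ee_rot: [0.365, 0.596, -0.366, 0.614]
force: [-0.8, -0.6, -2.7]
opening: 0.549
```

Run:
```python
from h import *
go(.44,.08,.27,-62)
c=cam('wrist');save(c,'w3.png');np.savez('pics/w3.npz',**c)
```

```text
t 4.85 p [ 0.429  -0.2594  0.2637] F [-0.76 -0.61 -2.67] M [0.015 0.043 0.012] open 0.549 q6 0.48
axes x [ 0.0213 -0.0152 -0.9997] y [0.885 0.465 0.012] z [ 0.465 -0.885  0.023] jawaz -62.28
shift cm [ -1.12  16.77 -29.51]
need yaw world 0.28 deg -> turn about tool x -0.005
```

View pics/w3.png

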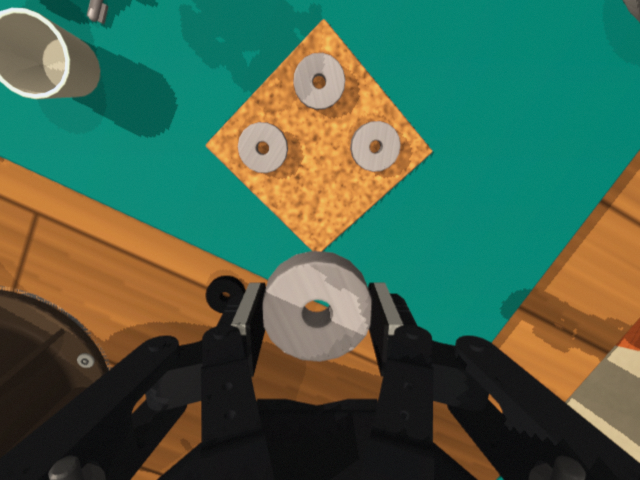

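Ring held: its hole is at (317,312) between the pads, and the three others remain on the mat. Now carry it to a spot just short of the rod, where the wrist camera sees both.

step_arm(
  increments=[
    [[-0.1,2,-2.8,0,1],[0,2,-2.8,0,1],[0,2,-2.8,0,1],[0,2,-2.8,0,1],[0,2,-2.8,0,1],[0,2,-2.8,0,1],[0,2,-2.8,0,1],[0,2,-2.8,0,1],[0,2,-2.8,0,1],[0,2,-2.8,0,1],[0,2,-2.8,0,1],[0,0,0,0,1]],
  ],
)

```text
time_s: 6.1
position: [0.4747, 0.1299, 0.2454]
ee_rot: [0.363, 0.602, -0.371, 0.606]
force: [0.5, -0.1, -2.1]
opening: 0.551
```

```bash
python3 -c "
from h import *
go(.481,.156,.265,-62);print(manip.sense()['qpos'])"
```

```text
t 6.1 p [0.4747 0.1299 0.2454] F [ 0.49 -0.12 -2.07] M [-0.039 -0.037  0.009] open 0.551 q6 1.31
axes x [-0.0013 -0.0129 -0.9999] y [ 0.887  0.461 -0.007] z [ 0.462 -0.887  0.011] jawaz -62.51
shift cm [-2.    1.75 -2.01]
need yaw world 0.51 deg -> turn about tool x -0.009
[ 0.21472558  0.24596193  1.92901919 -0.01488976  0.97062946  1.31423879]
```

step_arm(
  increments=[
    [[-0.8,0.6,-0.7,0,1],[-0.8,0.6,-0.7,0,1],[-0.4,0.5,-0.6,0,1],[0,0,0,0,1],[0,0,0,0,1]],
  ],
)

```text
time_s: 6.6
position: [0.4799, 0.1566, 0.2646]
ee_rot: [0.362, 0.603, -0.372, 0.605]
force: [-0.1, 0.4, -3.4]
opening: 0.552
```

Run:
```python
from h import *
go(.481,.156,.265,-62)
c=cam('wrist');save(c,'w4.png');np.savez('pics/w4.npz',**c)
print(proj(c,(.525,.179,.207)))
```

```text
t 6.6 p [0.4799 0.1566 0.2646] F [-0.15  0.44 -3.42] M [ 0.001 -0.007 -0.048] open 0.552 q6 1.36
axes x [-0.0055 -0.0141 -0.9999] y [ 0.887  0.461 -0.011] z [ 0.461 -0.887  0.01 ] jawaz -62.53
shift cm [-0.04  0.07  0.11]
need yaw world 0.53 deg -> turn about tool x -0.009
[316.98530638 172.26386796]
```

View pics/w4.png

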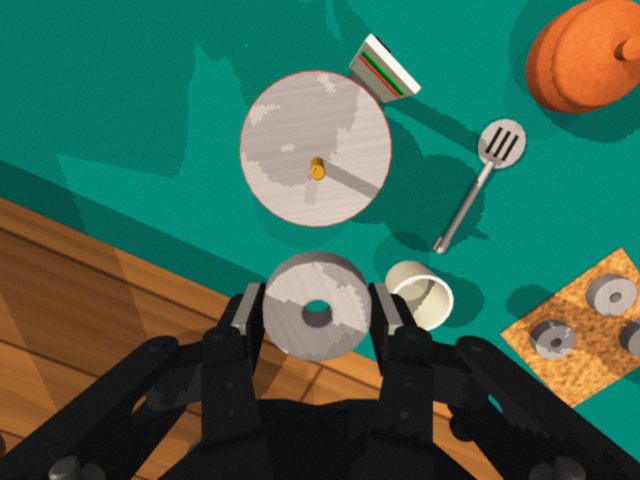

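The rod tip is at (317,172), matching the prediction (317,172), and the ring hole is at (317,312). I'll measure both to sub-pixel and work out the remaining shift.

```bash
cat >> h.py <<'E'
def blob(k,x0,y0,amin=10):
    n,l,st,ce=cv2.connectedComponentsWithStats(k); i=1+np.argmax(st[1:,4]); return st[i]+[x0,y0,0,0,0],ce[i]+[x0,y0]
def holetool(c,back=.0135):
    """hole centre of held ring in tool coords, from wrist picture c"""
    im=c['image'][285:340,290:345]; g=cv2.cvtColor(im,cv2.COLOR_RGB2HSV)
    # ring face = light, low-saturation pixels; hole = the rest
    k=cv2.bitwise_not(cv2.inRange(g,(0,0,105),(180,70,255)))
    st,ce=blob(k,290,285); u=st[0]+(st[2]-1)/2; v=st[1]+(st[3]-1)/2
    s=manip.sense(); M=R.from_quat(s['ee_rot']).as_matrix(); p=np.array(s['position'])
    n=M[:,0]; q0=p-back*n; d=ray(c,u,v); X=np.array(c['xyz'])+d*(n@(q0-c['xyz']))/(n@d)
    return st,(u,v),M.T@(X-p),X
def tip(c,box):
    x0,y0,x1,y1=box; h=cv2.cvtColor(c['image'][y0:y1,x0:x1],cv2.COLOR_RGB2HSV)
    return blob(cv2.inRange(h,(10,110,60),(32,255,255)),x0,y0)
E
python3 - <<'E'
from h import *
c=dict(np.load('pics/w4.npz'))
st,uv,Ht,X=holetool(c); print('hole',st,uv,'tool',(Ht*1000).round(2),'world',X.round(4))
st,ce=tip(c,(295,150,340,195)); print('brass',st,ce)
h=c['image'][155:185,305:330]; print(cv2.cvtColor(h,cv2.COLOR_RGB2HSV)[:,12])
print('px of 9mm',c['fx']*.009/(c['xyz'][2]-.207))
E
```

```text
hole [302 300  30  28 658] (np.float64(316.5), np.float64(313.5)) tool [-13.5   -1.44   0.17] world [0.4788 0.156  0.2781]
brass [310 157  15  23 275] [316.94181818 168.49090909]
[[ 12  37 181]
 [ 14  62 173]
 [ 16 132 157]
 [ 17 198 147]
 [ 18 211 145]
 [ 18 208 145]
 [ 18 212 144]
 [ 18 209 143]
 [ 18 210 142]
 [ 18 211 151]
 [ 19 208 199]
 [ 19 209 221]
 [ 19 209 220]
 [ 19 208 218]
 [ 19 210 221]
 [ 19 208 224]
 [ 19 208 226]
 [ 19 207 226]
 [ 19 211 224]
 [ 19 210 225]
 [ 19 210 226]
 [ 19 208 226]
 [ 19 206 224]
 [ 19 205 214]
 [ 17 168 184]
 [ 15  68 184]
 [ 14  38 200]
 [ 12  33 200]
 [ 13  36 196]
 [ 13  36 197]]
px of 9mm 15.124758191319291
```

Run:
```python
from h import *
c=dict(np.load('pics/w4.npz')); st,uv,Ht,X=holetool(c)
T=onz(c,317.2,172.0,.207); print('tip world',T)
s=manip.sense();M=R.from_quat(s['ee_rot']).as_matrix()
print('rel tool mm, tip-hole',(M.T@(T-X)*1000).round(2))
# vertical-approach: want hole bottom plane over tip horizontally, and tilt effect over 80 mm
print('dxy world',(T-X)[:2]*1000,'tool y/z horizontally',((T-X)[:2]@M[:2,1:]*1000).round(2))
```

```text
tip world [0.52519598 0.1789592  0.207     ]
rel tool mm, tip-hole [70.5  52.57  0.3 ]
dxy world [46.40401633 22.98200763] tool y/z horizontally [51.77  1.01]
```

step_arm(
  increments=[
    [[0,1.5,0,0,1],[0,1.5,0,0,1],[0,1.2,0,0,1],[0,0.8,0,0,1],[0,0,0,0,1],[0,0,0,0,1]],
  ],
)

```text
time_s: 7.25
position: [0.5263, 0.179, 0.2632]
ee_rot: [0.362, 0.603, -0.373, 0.605]
force: [-0.6, 0.1, -1.8]
opening: 0.549
```

```bash
python3 -c "
from h import *
go(.5264,.1798,.215,-62)"
```

```text
t 7.25 p [0.5263 0.179  0.2632] F [-0.55  0.06 -1.79] M [ 0.001 -0.037 -0.017] open 0.549 q6 1.38
axes x [-0.0068 -0.0149 -0.9999] y [ 0.888  0.459 -0.013] z [ 0.459 -0.888  0.01 ] jawaz -62.65
shift cm [ 4.82  0.11 -0.12]
need yaw world 0.65 deg -> turn about tool x -0.011
```

step_arm(
  increments=[
    [[1,0,0,0,1],[1,0,0,0,1],[1,0.1,-0.1,0,1],[1,0,0,0,1],[0.5,0,0,0,1],[0,0,0,0,1]],
  ],
)

```text
time_s: 7.85
position: [0.5243, 0.1789, 0.2132]
ee_rot: [0.361, 0.604, -0.374, 0.604]
force: [-0.4, -0.8, -1.8]
opening: 0.548
```

Run:
```python
from h import *
go(.5264,.1798,.205,-62)
t=cam('top');s=cam('side')
a=cv2.resize(t['image'][160:260,190:290],None,fx=4,fy=4,interpolation=cv2.INTER_CUBIC)
b=cv2.resize(s['image'][215:315,205:305],None,fx=4,fy=4,interpolation=cv2.INTER_CUBIC)
cv2.imwrite('pics/c5.png',np.hstack([a,b])[:,:,::-1])
```

```text
t 7.85 p [0.5243 0.1789 0.2132] F [-0.44 -0.82 -1.78] M [ 0.011 -0.007  0.01 ] open 0.548 q6 1.38
axes x [-0.0094 -0.0157 -0.9998] y [ 0.888  0.459 -0.016] z [ 0.459 -0.888  0.01 ] jawaz -62.65
shift cm [0.81 0.24 0.01]
need yaw world 0.65 deg -> turn about tool x -0.011
```

View pics/c5.png

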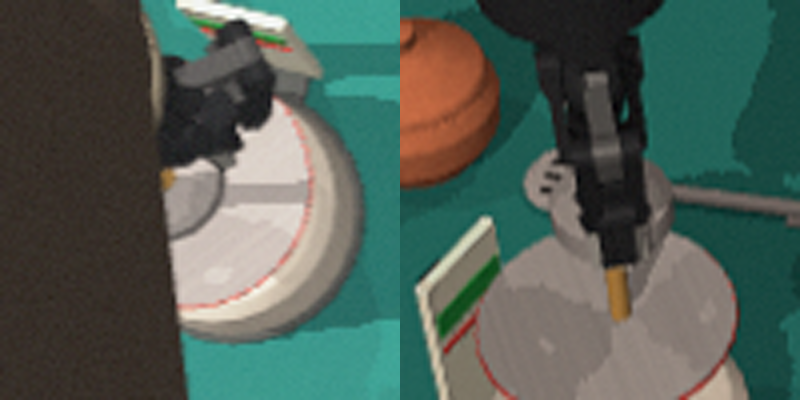

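Both fixed cameras are largely blocked by the arm; the side view shows the ring just above the rod tip. From here I correct sideways and lower by feel.

step_arm(
  increments=[
    [[0,0.2,0,0,1],[0,0,0,0,1],[0.3,0.05,0,0,1],[0.3,0,0,0,1],[0,0,0,0,1]],
  ],
)

```text
time_s: 8.45
position: [0.5282, 0.1805, 0.2089]
ee_rot: [0.362, 0.603, -0.373, 0.605]
force: [0.5, 0.6, -2.0]
opening: 0.549
```

```bash
python3 -c "
from h import *
go(.5264,.1799,.2,-62)"
```

```text
t 8.45 p [0.5282 0.1805 0.2089] F [ 0.48  0.64 -2.03] M [-0.024  0.043 -0.014] open 0.549 q6 1.39
axes x [-0.0057 -0.0146 -0.9999] y [ 0.888  0.459 -0.012] z [ 0.459 -0.888  0.01 ] jawaz -62.66
shift cm [ 0.9  -0.17 -0.04]
need yaw world 0.66 deg -> turn about tool x -0.011
```

step_arm(
  increments=[
    [[0,-0.17,-0.04,0,1],[0,0,0,0,1],[0,0,0,0,1],[0,0,0,0,1]],
  ],
)

```text
time_s: 8.85
position: [0.5262, 0.18, 0.209]
ee_rot: [0.362, 0.603, -0.373, 0.605]
force: [-0.2, 0.1, -2.7]
opening: 0.55
```

```bash
python3 -c "
from h import *
go(.5264,.1799,.2,-62)"
```

```text
t 8.85 p [0.5262 0.18   0.209 ] F [-0.22  0.05 -2.72] M [-0.019  0.02   0.006] open 0.55 q6 1.39
axes x [-0.0058 -0.0146 -0.9999] y [ 0.888  0.459 -0.012] z [ 0.459 -0.888  0.01 ] jawaz -62.66
shift cm [0.9  0.02 0.01]
need yaw world 0.66 deg -> turn about tool x -0.011
```

step_arm(
  increments=[
    [[0.2,0,0,0,1],[0.2,0,0,0,1],[0.2,0,0,0,1],[0,0,0,0,1]],
  ],
)

```text
time_s: 9.25
position: [0.5262, 0.1799, 0.2024]
ee_rot: [0.362, 0.603, -0.373, 0.605]
force: [0.4, -0.6, -1.9]
opening: 0.553
```

```bash
python3 -c "
from h import *
go(.5264,.1799,.19,-62)
c=cam('wrist');save(c,'w6.png');np.savez('pics/w6.npz',**c);print(tip(c,(290,285,345,340)),holetool(c)[:2])"
```

```text
t 9.25 p [0.5262 0.1799 0.2024] F [ 0.37 -0.59 -1.89] M [ 0.065 -0.02   0.004] open 0.553 q6 1.39
axes x [-0.0058 -0.0146 -0.9999] y [ 0.888  0.459 -0.012] z [ 0.459 -0.888  0.01 ] jawaz -62.66
shift cm [ 1.24  0.04 -0.  ]
need yaw world 0.66 deg -> turn about tool x -0.011
(array([309, 300,  18,  13, 190]), array([317.57368421, 305.58421053])) (array([302, 299,  29,  29, 628]), (np.float64(316.0), np.float64(313.0)))
```

No contact force, and brass shows centred in the hole (317.6 against 316 px), so the ring is threaded. Continue down slowly.

step_arm(
  increments=[
    [[0.4,0.01,0,0,1],[0.4,0,-0.01,0,1],[0.4,0.01,0,0,1],[0.4,0,0,0,1],[0.4,0.01,-0.01,0,1],[0.4,0,0,0,1],[0.4,0.01,-0.01,0,1],[0,0,0,0,1]],
  ],
)

```text
time_s: 10.1
position: [0.5262, 0.1799, 0.1716]
ee_rot: [0.362, 0.603, -0.373, 0.605]
force: [-0.4, -1.3, -2.7]
opening: 0.552
```

```bash
python3 -c "
from h import *
go(.5264,.1799,.16,-62)
c=cam('wrist');save(c,'w7.png');np.savez('pics/w7.npz',**c);print(tip(c,(270,220,360,345)),holetool(c)[:2])"
```

```text
t 10.1 p [0.5262 0.1799 0.1716] F [-0.38 -1.29 -2.67] M [ 0.023 -0.     0.018] open 0.552 q6 1.39
axes x [-0.0062 -0.0147 -0.9999] y [ 0.888  0.459 -0.012] z [ 0.459 -0.888  0.01 ] jawaz -62.66
shift cm [ 1.16  0.04 -0.  ]
need yaw world 0.66 deg -> turn about tool x -0.011
(array([307, 300,  24,  45, 925]), array([318.00756757, 323.16972973])) (array([302, 299,  31,  41, 988]), (np.float64(317.0), np.float64(319.0)))
```

step_arm(
  increments=[
    [[0.3,0,0,0,1],[0.3,0.01,0,0,1],[0.3,0,0,0,1],[0.2,0.01,0,0,1],[0,0,0,0,1],[0,0,0,0,1]],
  ],
)

```text
time_s: 10.75
position: [0.5267, 0.1799, 0.1603]
ee_rot: [0.362, 0.603, -0.373, 0.605]
force: [0.5, -0.1, -2.2]
opening: 0.549
```

```bash
python3 -c "
from h import *
go(.5264,.1799,.155,-62)"
```

```text
t 10.75 p [0.5267 0.1799 0.1603] F [ 0.45 -0.09 -2.25] M [ 0.033 -0.02  -0.025] open 0.549 q6 1.39
axes x [-0.0053 -0.0145 -0.9999] y [ 0.888  0.459 -0.011] z [ 0.459 -0.888  0.01 ] jawaz -62.66
shift cm [ 0.53 -0.02 -0.01]
need yaw world 0.66 deg -> turn about tool x -0.011
```

step_arm(
  increments=[
    [[0.2,0,0,0,1],[0,0,0,0,1],[0,0,0,0,1]],
  ],
)

```text
time_s: 11.05
position: [0.5268, 0.1799, 0.1583]
ee_rot: [0.362, 0.603, -0.373, 0.605]
force: [0.1, 0.3, -1.9]
opening: 0.546
```

step_arm(
  increments=[
    [[0.2,0,0,0,1],[0,0,0,0,1],[0,0,0,0,1]],
  ],
)

```text
time_s: 11.35
position: [0.5271, 0.18, 0.1565]
ee_rot: [0.363, 0.603, -0.373, 0.605]
force: [-0.3, -0.8, -0.3]
opening: 0.552
```

step_arm(
  increments=[
    [[0.15,0,0,0,1],[0,0,0,0,1],[0,0,0,0,1]],
  ],
)

```text
time_s: 11.65
position: [0.5272, 0.18, 0.155]
ee_rot: [0.363, 0.603, -0.373, 0.605]
force: [-0.5, -0.6, 0.2]
opening: 0.552
```

step_arm(
  increments=[
    [[0.15,0,0,0,1],[0,0,0,0,1],[0,0,0,0,1]],
  ],
)

```text
time_s: 11.95
position: [0.5273, 0.18, 0.1535]
ee_rot: [0.363, 0.603, -0.373, 0.605]
force: [0.5, 0.2, 1.2]
opening: 0.553
```

step_arm(
  increments=[
    [[0.15,0,0,0,1],[0,0,0,0,1],[0,0,0,0,1]],
  ],
)

```text
time_s: 12.25
position: [0.5272, 0.18, 0.1519]
ee_rot: [0.363, 0.603, -0.373, 0.605]
force: [-0.5, -0.1, 0.8]
opening: 0.552
```

step_arm(
  increments=[
    [[0,0,0,0,-0.6],[0,0,0,0,-0.6],[0,0,0,0,-0.6],[0,0,0,0,-1],[0,0,0,0,-1],[0,0,0,0,-1],[0,0,0,0,-1]],
  ],
)

```text
time_s: 12.95
position: [0.5274, 0.18, 0.1519]
ee_rot: [0.363, 0.602, -0.373, 0.606]
force: [0.4, -0.1, -0.7]
opening: 1.0
```

```bash
python3 -c "
from h import *
go(.47,.15,.26,-62)
c=cam('wrist');save(c,'w8.png');np.savez('pics/w8.npz',**c)"
```

```text
t 12.95 p [0.5274 0.18   0.1519] F [ 0.4  -0.07 -0.74] M [-0.008 -0.038  0.005] open 1.0 q6 1.39
axes x [-0.0035 -0.014  -0.9999] y [ 0.888  0.459 -0.009] z [ 0.459 -0.888  0.011] jawaz -62.66
shift cm [-10.75  -6.58   0.15]
need yaw world 0.66 deg -> turn about tool x -0.011
```

View pics/w8.png

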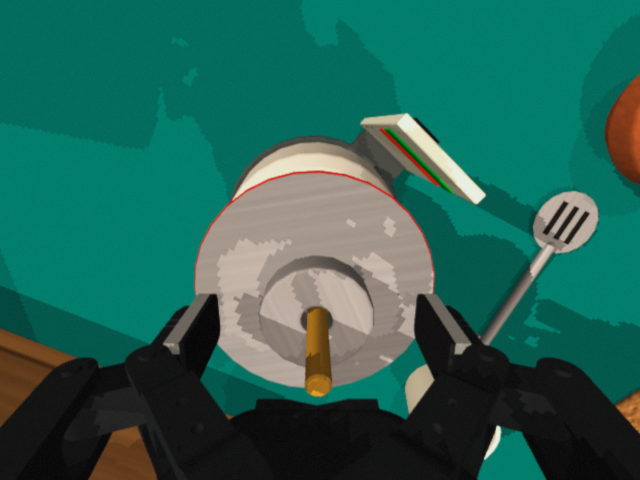

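Ring 1 lies flat on the pan with the rod standing through its hole at (317,318), and the fingers are clear. Retreat and fetch the next.

step_arm(
  increments=[
    [[-1,0,0,0,-1],[-2,0,0,0,-1],[-2,0,0,0,-1],[-2,0,0,0,-1],[-2,0,0,0,-1],[-2,0,0,0,-1],[-1,-1,0,0,-1],[0,-2,2,0,-1],[0,-2,2.5,0,-1],[0,-2,3,0,-1],[0,-2,3,0,-1],[0,-2,3,0,-1]],
  ],
)

```text
time_s: 14.2
position: [0.4872, 0.0091, 0.2843]
ee_rot: [0.361, 0.603, -0.37, 0.607]
force: [1.5, 0.0, -0.0]
opening: 1.0
```

Run:
```python
from h import *
go(.4588,-.1882,.25,-62)
s=cam('side'); s0=dict(np.load('pics/side0.npz'))
for c in (s0,s):
    st,ce=tip(c,(240,255,280,315)); print(st,ce)
for z in (.207,.200,.195,.190,.185,.18): print(z,proj(s,(.525,.179,z)).round(2))
```

```text
t 14.2 p [0.4872 0.0091 0.2843] F [ 1.55  0.01 -0.03] M [ 0.033  0.025 -0.035] open 1.0 q6 1.06
axes x [-0.0019 -0.013  -0.9999] y [ 0.885  0.465 -0.008] z [ 0.465 -0.885  0.011] jawaz -62.28
shift cm [  3.69 -11.66  16.1 ]
need yaw world 0.28 deg -> turn about tool x -0.005
[255 271   8  24 119] [258.37815126 282.35294118]
[255 271   7  20  99] [258.15151515 280.65656566]
0.207 [257.3  272.87]
0.2 [257.67 275.8 ]
0.195 [257.93 277.87]
0.19 [258.2  279.92]
0.185 [258.45 281.96]
0.18 [258.71 283.98]
```

The rod tip's image in the side camera has not moved (row 271 before and after), so the sink is about 0–2 mm and three rings will be needed. Going for the second ring at (0.4585,-0.187).

step_arm(
  increments=[
    [[0,-2,2.8,0,-1],[0.4,-2,2.8,0,-1],[0.4,-2,2.8,0,-1],[0.4,-2,2.5,0,-1],[0.4,-1.5,2,0,-1],[0,-1,1.5,0,-1],[0,0,0,0,-1],[0,0,0,0,-1]],
  ],
)

```text
time_s: 15.05
position: [0.4518, -0.1791, 0.2713]
ee_rot: [0.362, 0.603, -0.372, 0.606]
force: [0.4, 0.1, -0.7]
opening: 0.998
```

```bash
python3 -c "
from h import *
go(.4585,-.187,.10,-62)"
```

```text
t 15.05 p [ 0.4518 -0.1791  0.2713] F [ 0.43  0.06 -0.73] M [-0.021 -0.043 -0.004] open 0.998 q6 0.67
axes x [-0.0039 -0.0144 -0.9999] y [ 0.887  0.461 -0.01 ] z [ 0.461 -0.887  0.011] jawaz -62.54
shift cm [17.13  0.41  0.83]
need yaw world 0.54 deg -> turn about tool x -0.009
```

step_arm(
  increments=[
    [[2,0.2,0.3,0,-1],[2,0.2,0.3,0,-1],[2,0,0.2,0,-1],[2,0,0,0,-1],[2,0,0,0,-1],[2,0,0,0,-1],[2,0,0,0,-1],[1,0,0,0,-1],[0,0,0,0,-1],[0,0,0,0,-1]],
  ],
)

```text
time_s: 16.05
position: [0.4589, -0.1776, 0.1188]
ee_rot: [0.36, 0.604, -0.369, 0.608]
force: [-0.1, 0.2, 0.2]
opening: 0.998
```

Run:
```python
from h import *
go(.4585,-.187,.0455,-62)
c=cam('wrist');save(c,'w9.png');np.savez('pics/w9.npz',**c)
print(proj(c,(.4585,-.187,.059)).round(1))
k=cv2.inRange(cv2.cvtColor(c['image'],cv2.COLOR_RGB2HSV),(0,0,90),(180,60,255))
n,l,st,ce=cv2.connectedComponentsWithStats(k)
for i in range(1,n):
    if 800<st[i][4]<20000:
        u,v=st[i][0]+st[i][2]/2-.5,st[i][1]+st[i][3]/2-.5;print(st[i],ce[i].round(1),onz(c,*ce[i],.059).round(4))
```

```text
t 16.05 p [ 0.4589 -0.1776  0.1188] F [-0.11  0.21  0.2 ] M [ 0.015  0.015 -0.052] open 0.998 q6 0.68
axes x [-0.0013 -0.014  -0.9999] y [ 0.884  0.468 -0.008] z [ 0.468 -0.884  0.012] jawaz -62.11
shift cm [ 7.34 -0.42  0.73]
need yaw world 0.11 deg -> turn about tool x -0.002
[327.6 257.6]
[ 54   0  27  65 895] [66.5 31.7] [ 0.507 -0.004  0.059]
[   0  106   49   94 1001] [  9.2 154.3] [0.4291 0.0083 0.059 ]
[ 382  120   85   82 5212] [424. 160.] [ 0.54   -0.2079  0.059 ]
[ 460  217   82   73 4515] [500.2 252.8] [ 0.5137 -0.2848  0.059 ]
[ 292  218   75   74 4007] [328.3 255.6] [ 0.4599 -0.1867  0.059 ]
```

step_arm(
  increments=[
    [[1.2,-0.2,0.4,0,-1],[1.2,-0.1,0.3,0,-1],[1.2,0,0,0,-1],[1.2,0,0,0,-1],[1,0,0,0,-1],[0.4,0,0,0,-1],[0,0,0,0,-1],[0,0,0,0,-1]],
  ],
)

```text
time_s: 16.9
position: [0.4614, -0.1889, 0.0536]
ee_rot: [0.361, 0.602, -0.369, 0.609]
force: [-0.2, -0.5, -0.4]
opening: 1.003
```

```bash
python3 -c "
from h import *
go(.459,-.187,.0455,-62)"
```

```text
t 16.9 p [ 0.4614 -0.1889  0.0536] F [-0.23 -0.5  -0.4 ] M [ 0.006  0.016 -0.006] open 1.003 q6 0.67
axes x [ 0.003  -0.0161 -0.9999] y [ 0.884  0.467 -0.005] z [ 0.467 -0.884  0.016] jawaz -62.18
shift cm [ 0.81 -0.12 -0.29]
need yaw world 0.18 deg -> turn about tool x -0.003
```

step_arm(
  increments=[
    [[0.3,-0.12,-0.29,0,-1],[0.3,0,0,0,-1],[0.2,0,0,0,-1],[0,0,0,0,-1],[0,0,0,0,-1]],
  ],
)

```text
time_s: 17.4
position: [0.4595, -0.1871, 0.0461]
ee_rot: [0.361, 0.601, -0.369, 0.61]
force: [0.5, 0.2, 0.6]
opening: 1.003
```

```bash
python3 -c "
from h import *
go(.459,-.187,.0455,-62)"
```

```text
t 17.4 p [ 0.4595 -0.1871  0.0461] F [0.47 0.24 0.6 ] M [ 0.03  -0.004  0.021] open 1.003 q6 0.67
axes x [ 0.0049 -0.017  -0.9998] y [ 0.884  0.467 -0.004] z [ 0.467 -0.884  0.017] jawaz -62.16
shift cm [ 0.06 -0.04 -0.03]
need yaw world 0.16 deg -> turn about tool x -0.003
```

step_arm(
  increments=[
    [[0,0,0,0,1],[0,0,0,0,1],[0,0,0,0,1],[0,0,0,0,1],[0,0,0,0,1],[0,0,0,0,1],[0,0,0,0,1],[-1,0,0,0,1],[-2,0,0,0,1],[-2,0,0,0,1],[-2,0,0,0,1],[-2,0,0,0,1]],
  ],
)

```text
time_s: 18.6
position: [0.457, -0.1844, 0.1397]
ee_rot: [0.361, 0.603, -0.37, 0.608]
force: [-0.2, -0.9, -2.1]
opening: 0.556
```

step_arm(
  increments=[
    [[-2,0,0,0,1],[-3,0,0,0,1],[-3,0,0,0,1],[-3,0,0,0,1],[-2.5,0,0,0,1],[-1,1,-1,0,1],[0,2,-2.8,0,1],[0,2,-2.8,0,1],[0,2,-2.8,0,1],[0,2,-2.8,0,1],[0,2,-2.8,0,1],[0,0,0,0,1]],
  ],
)

```text
time_s: 19.8
position: [0.4822, 0.0127, 0.2945]
ee_rot: [0.363, 0.601, -0.37, 0.609]
force: [0.2, -0.1, -2.1]
opening: 0.552
```

```bash
python3 -c "
from h import *
go(.481,.156,.265,-62)"
```

```text
t 19.8 p [0.4822 0.0127 0.2945] F [ 0.25 -0.1  -2.07] M [0.053 0.022 0.02 ] open 0.552 q6 1.07
axes x [ 0.0039 -0.0147 -0.9999] y [ 0.886  0.463 -0.003] z [ 0.463 -0.886  0.015] jawaz -62.4
shift cm [  2.74   6.54 -12.8 ]
need yaw world 0.4 deg -> turn about tool x -0.007
```

step_arm(
  increments=[
    [[0.3,1.4,-2.5,0,1],[0.4,1.3,-2.5,0,1],[0.5,1.2,-2.5,0,1],[0.5,1.2,-2.4,0,1],[0.4,0.9,-1.9,0,1],[0.2,0.4,-0.8,0,1],[0,0,0,0,1],[0,0,0,0,1],[0,0,0,0,1]],
  ],
)

```text
time_s: 20.7
position: [0.4758, 0.1604, 0.2666]
ee_rot: [0.36, 0.603, -0.371, 0.608]
force: [0.2, 0.0, -2.0]
opening: 0.551
```

```bash
cat >> h.py <<'E'
def rodrel(name):
    c=cam('wrist');save(c,name+'.png');np.savez('pics/'+name+'.npz',**c)
    s=manip.sense();M=R.from_quat(s['ee_rot']).as_matrix();p=np.array(s['position'])
    st,uv,Ht,X=holetool(c); print('hole',st,uv,'tool mm',(Ht*1000).round(2))
    q=proj(c,(.525,.179,.206)); x,y=np.round(q).astype(int)
    x0,y0=x-25,y-28; h=cv2.cvtColor(c['image'][y0:y+22,x0:x+26],cv2.COLOR_RGB2HSV)
    st,ce=blob(cv2.inRange(h,(10,110,60),(32,255,255)),x0,y0); st2,ce2=blob(cv2.inRange(h,(10,110,185),(32,255,255)),x0,y0)
    print('pred',q.round(1),'brass',st,'bright',st2,ce2.round(2))
    w=c['fx']*.009/(c['xyz'][2]-.206); u=st[0]+st[2]/2-.5; v=st[1]+st[3]-.5-w/2
    T=onz(c,u,v,.206); print('tip uv',u,v,'world',T.round(4)); B=p+M@(Ht+[.015,0,0])
    t=T+(p-B); print('TCP target xy',t[:2].round(4)); return t
E
python3 -c "
from h import *
t=rodrel('w10');go(t[0],t[1],.26,-62)"
```

```text
hole [302 299  28  27 608] (np.float64(315.5), np.float64(312.0)) tool mm [-13.5   -0.67  -0.35]
pred [325.7 168.6] brass [318 154  16  22 269] bright [319 161  14  15 160] [325.16 167.99]
tip uv 325.5 168.05861287162043 world [0.5252 0.1793 0.206 ]
TCP target xy [0.526  0.1793]
t 20.75 p [0.4759 0.1603 0.2667] F [ 0.75  0.29 -0.96] M [-0.009  0.059 -0.055] open 0.551 q6 1.37
axes x [-0.0015 -0.0165 -0.9999] y [ 0.885  0.465 -0.009] z [ 0.465 -0.885  0.014] jawaz -62.27
shift cm [0.63 5.33 0.64]
need yaw world 0.27 deg -> turn about tool x -0.005
```

step_arm(
  increments=[
    [[0,1.5,0.2,0,1],[0,1.5,0.2,0,1],[0.2,1.3,0.2,0,1],[0.2,0.8,0,0,1],[0,0.2,0,0,1],[0,0,0,0,1],[0,0,0,0,1]],
  ],
)

```text
time_s: 21.45
position: [0.5287, 0.1777, 0.262]
ee_rot: [0.361, 0.602, -0.372, 0.607]
force: [-0.4, -0.3, -2.3]
opening: 0.557
```

```bash
python3 -c "
from h import *
go(.526,.1793,.215,-62)"
```

```text
t 21.45 p [0.5287 0.1777 0.262 ] F [-0.37 -0.31 -2.34] M [ 0.032 -0.021 -0.001] open 0.557 q6 1.38
axes x [-0.0021 -0.017  -0.9999] y [ 0.887  0.462 -0.01 ] z [ 0.462 -0.887  0.014] jawaz -62.48
shift cm [ 4.7  -0.12 -0.34]
need yaw world 0.48 deg -> turn about tool x -0.008
```

step_arm(
  increments=[
    [[0.8,-0.12,-0.3,0,1],[0.8,0,0,0,1],[0.8,0,0,0,1],[0.8,0,0,0,1],[0.8,0,0,0,1],[0.5,0,0,0,1],[0,0,0,0,1],[0,0,0,0,1],[0,0,0,0,1]],
  ],
)

```text
time_s: 22.35
position: [0.5242, 0.1788, 0.2124]
ee_rot: [0.361, 0.603, -0.373, 0.607]
force: [-0.2, -1.4, -1.7]
opening: 0.553
```

```bash
python3 -c "
from h import *
go(.526,.1793,.203,-62)"
```

```text
t 22.35 p [0.5242 0.1788 0.2124] F [-0.22 -1.43 -1.7 ] M [ 0.041  0.003 -0.001] open 0.553 q6 1.39
axes x [-0.0038 -0.0175 -0.9998] y [ 0.887  0.462 -0.011] z [ 0.462 -0.887  0.014] jawaz -62.46
shift cm [0.93 0.19 0.02]
need yaw world 0.46 deg -> turn about tool x -0.008
```

step_arm(
  increments=[
    [[0,0.18,0.02,0,1],[0,0,0,0,1],[0.15,0,0,0,1],[0.15,0,0,0,1],[0,0,0,0,1],[0,0,0,0,1]],
  ],
)

```text
time_s: 22.95
position: [0.5267, 0.1796, 0.2101]
ee_rot: [0.361, 0.602, -0.372, 0.607]
force: [0.4, -0.8, -2.5]
opening: 0.554
```

```bash
python3 -c "
from h import *
go(.526,.1793,.201,-62)"
```

```text
t 22.95 p [0.5267 0.1796 0.2101] F [ 0.35 -0.77 -2.48] M [ 0.025 -0.031 -0.   ] open 0.554 q6 1.39
axes x [-0.002  -0.017  -0.9999] y [ 0.887  0.462 -0.01 ] z [ 0.462 -0.887  0.014] jawaz -62.46
shift cm [ 0.91 -0.07 -0.02]
need yaw world 0.46 deg -> turn about tool x -0.008
```

step_arm(
  increments=[
    [[0.2,-0.06,0,0,1],[0.2,0,0,0,1],[0.2,0,-0.01,0,1],[0.2,0,0,0,1],[0,0,0,0,1],[0,0,0,0,1]],
  ],
)

```text
time_s: 23.55
position: [0.5259, 0.1792, 0.2012]
ee_rot: [0.361, 0.602, -0.372, 0.607]
force: [-0.4, -0.5, -2.5]
opening: 0.553
```

```bash
python3 -c "
from h import *
go(.526,.1793,.175,-62)
c=cam('wrist');save(c,'w11.png');print(tip(c,(290,285,345,340)),holetool(c)[:2])"
```

```text
t 23.55 p [0.5259 0.1792 0.2012] F [-0.42 -0.54 -2.48] M [ 0.018 -0.03   0.019] open 0.553 q6 1.39
axes x [-0.0023 -0.0171 -0.9999] y [ 0.887  0.462 -0.01 ] z [ 0.462 -0.887  0.014] jawaz -62.46
shift cm [ 2.62  0.04 -0.04]
need yaw world 0.46 deg -> turn about tool x -0.008
(array([307, 299,  19,  13, 198]), array([316.37373737, 304.99494949])) (array([302, 299,  29,  27, 621]), (np.float64(316.0), np.float64(312.0)))
```

step_arm(
  increments=[
    [[0.4,0.01,0,0,1],[0.4,0,-0.01,0,1],[0.4,0.01,0,0,1],[0.4,0,-0.01,0,1],[0.4,0,0,0,1],[0.4,0.01,-0.01,0,1],[0.3,0,0,0,1],[0,0,0,0,1],[0,0,0,0,1]],
  ],
)

```text
time_s: 24.5
position: [0.5258, 0.1791, 0.1714]
ee_rot: [0.361, 0.602, -0.372, 0.607]
force: [-0.0, 0.4, -1.7]
opening: 0.548
```

step_arm(
  increments=[
    [[0.2,0,0,0,1],[0.2,0,0,0,1],[0,0,0,0,1],[0,0,0,0,1]],
  ],
)

```text
time_s: 24.9
position: [0.526, 0.1791, 0.1675]
ee_rot: [0.361, 0.602, -0.372, 0.607]
force: [-0.7, 1.7, -1.2]
opening: 0.557
```

step_arm(
  increments=[
    [[0.2,0,0,0,1],[0.2,0,0,0,1],[0,0,0,0,1],[0,0,0,0,1]],
  ],
)

```text
time_s: 25.3
position: [0.5261, 0.179, 0.1634]
ee_rot: [0.361, 0.602, -0.372, 0.607]
force: [-0.5, 0.2, -1.0]
opening: 0.555
```

step_arm(
  increments=[
    [[0.2,0,0,0,1],[0.2,0,0,0,1],[0.1,0,0,0,1],[0,0,0,0,1],[0,0,0,0,1],[0,0,0,0,1]],
  ],
)

```text
time_s: 25.9
position: [0.5262, 0.179, 0.158]
ee_rot: [0.361, 0.602, -0.372, 0.607]
force: [-1.1, 0.0, -0.3]
opening: 0.555
```

```bash
python3 -c "
from h import *
go(.526,.1793,.157,-62)"
```

```text
t 25.9 p [0.5262 0.179  0.158 ] F [-1.15  0.01 -0.35] M [-0.041  0.069  0.014] open 0.555 q6 1.39
axes x [-0.0017 -0.0169 -0.9999] y [ 0.887  0.462 -0.009] z [ 0.462 -0.887  0.014] jawaz -62.46
shift cm [ 0.1  -0.   -0.04]
need yaw world 0.46 deg -> turn about tool x -0.008
```

Nearly the whole weight is carried. One more millimetre, then release and rise.

step_arm(
  increments=[
    [[0.15,0,-0.02,0,1],[0,0,0,0,1],[0,0,0,0,-0.6],[0,0,0,0,-0.6],[0,0,0,0,-0.6],[0,0,0,0,-1],[0,0,0,0,-1],[0,0,0,0,-1],[0,0,0,0,-1]],
  ],
)

```text
time_s: 26.8
position: [0.5266, 0.1793, 0.1567]
ee_rot: [0.361, 0.602, -0.372, 0.607]
force: [-0.4, 0.2, -0.8]
opening: 0.999
```

Run:
```python
from h import *
go(.526,.1793,.26,-62)
c=cam('wrist');save(c,'w12.png')
print(tip(c,(270,250,360,450)))
```

```text
t 26.8 p [0.5266 0.1793 0.1567] F [-0.36  0.24 -0.83] M [-0.054 -0.002  0.021] open 0.999 q6 1.39
axes x [-7.000e-04 -1.670e-02 -9.999e-01] y [ 0.887  0.462 -0.008] z [ 0.462 -0.887  0.014] jawaz -62.46
shift cm [-10.33  -0.14   0.12]
need yaw world 0.46 deg -> turn about tool x -0.008
(array([ 305,  304,   24,   54, 1121]), array([316.28367529, 331.01694915]))
```

step_arm(
  increments=[
    [[-1,0,0,0,-1],[-2,0,0,0,-1],[-2,0,0,0,-1],[-2,0,0,0,-1],[-2,0,0,0,-1],[-2,0,0,0,-1],[-1,-1,0,0,-1],[0,-2,2,0,-1],[0,-2,2.5,0,-1],[0,-2,3,0,-1],[0,-2,3,0,-1],[0,-2,3,0,-1]],
  ],
)

```text
time_s: 28.05
position: [0.4866, 0.0085, 0.2894]
ee_rot: [0.36, 0.603, -0.369, 0.609]
force: [0.3, 0.1, 0.1]
opening: 0.999
```

Run:
```python
from h import *
go(.54,-.2085,.25,-62)
s=cam('side'); np.savez('pics/side3.npz',**s)
st,ce=tip(s,(240,255,280,325)); print(st,ce)
b=cv2.resize(s['image'][250:360,200:310],None,fx=4,fy=4,interpolation=cv2.INTER_CUBIC)
c=cv2.imread('pics/w12.png')[100:440,170:470]
W=np.zeros((440,740,3),np.uint8);W[:,:440]=b[:,:,::-1];W[:340,440:]=c
cv2.imwrite('pics/c13.png',W)
```

```text
t 28.05 p [0.4866 0.0085 0.2894] F [0.31 0.06 0.13] M [ 0.029 -0.012 -0.009] open 0.999 q6 1.06
axes x [ 9.000e-04 -1.560e-02 -9.999e-01] y [ 0.884  0.468 -0.007] z [ 0.468 -0.884  0.014] jawaz -62.09
shift cm [ 4.29 -5.42 21.62]
need yaw world 0.09 deg -> turn about tool x -0.002
[256 276   6  14  66] [258.48484848 282.60606061]
```

View pics/c13.png

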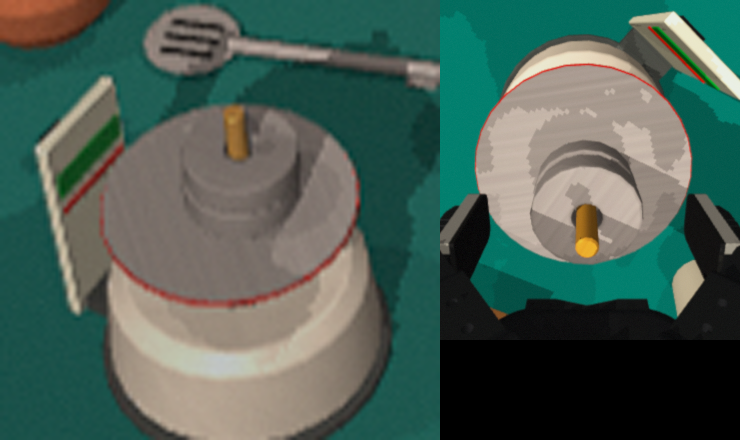

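Two rings are stacked flat on the rod. The rod tip has dropped 5 px (row 271→276), about 12–13 mm of sink, below the 19 mm band. A third ring should bring about 26 mm. Next ring is at (0.539,-0.2085).

step_arm(
  increments=[
    [[0,-0.8,2.8,0,-1],[0.4,-0.8,2.8,0,-1],[0.4,-0.8,2.8,0,-1],[0.4,-0.8,2.8,0,-1],[0.4,-0.8,2.8,0,-1],[0.4,-0.8,2.8,0,-1],[0.4,-0.6,2.5,0,-1],[0.4,-0.2,1.5,0,-1],[0.4,0,0.8,0,-1],[0,0,0,0,-1],[0,0,0,0,-1]],
  ],
)

```text
time_s: 29.2
position: [0.5299, -0.222, 0.2609]
ee_rot: [0.361, 0.603, -0.371, 0.607]
force: [1.0, 0.9, 0.2]
opening: 0.999
```

```bash
python3 -c "
from h import *
go(.539,-.2085,.12,-62)"
```

```text
t 29.2 p [ 0.5299 -0.222   0.2609] F [0.97 0.87 0.2 ] M [ 0.002 -0.049 -0.065] open 0.999 q6 0.66
axes x [-0.0026 -0.0159 -0.9999] y [ 0.886  0.464 -0.01 ] z [ 0.464 -0.886  0.013] jawaz -62.34
shift cm [14.07  1.57 -0.96]
need yaw world 0.34 deg -> turn about tool x -0.006
```

step_arm(
  increments=[
    [[2,0.5,-0.3,0,-1],[2,0.5,-0.3,0,-1],[2,0.4,-0.2,0,-1],[2,0,0,0,-1],[2,0,0,0,-1],[2,0,0,0,-1],[1.5,0,0,0,-1],[0,0,0,0,-1],[0,0,0,0,-1]],
  ],
)

```text
time_s: 30.1
position: [0.5388, -0.2001, 0.125]
ee_rot: [0.359, 0.604, -0.368, 0.61]
force: [0.5, -0.5, 0.1]
opening: 1.001
```

Run:
```python
from h import *
c=cam('wrist');save(c,'w14.png')
k=cv2.inRange(cv2.cvtColor(c['image'],cv2.COLOR_RGB2HSV),(0,0,90),(180,60,255))
n,l,st,ce=cv2.connectedComponentsWithStats(k)
for i in range(1,n):
    if 800<st[i][4]<20000: print(st[i],ce[i].round(1),onz(c,*ce[i],.059).round(4))
go(.539,-.2085,.0455,-62)
```

```text
[   0    0   35  170 2017] [14.3 75.6] [ 0.5503 -0.0028  0.059 ]
[ 292  214   73   72 3851] [327.4 250.1] [ 0.541  -0.2084  0.059 ]
[ 370  294   52   66 2213] [394.7 327.6] [ 0.5115 -0.28    0.059 ]
t 30.15 p [ 0.5388 -0.2001  0.1251] F [-0.58 -0.31 -0.32] M [-0.009 -0.029  0.006] open 1.001 q6 0.7
axes x [ 5.000e-04 -1.580e-02 -9.999e-01] y [ 0.882  0.472 -0.007] z [ 0.472 -0.882  0.014] jawaz -61.84
shift cm [ 7.97 -0.32  0.63]
need yaw world -0.16 deg -> turn about tool x 0.003
```

step_arm(
  increments=[
    [[1.2,-0.15,0.3,0,-1],[1.2,-0.1,0.2,0,-1],[1.2,0,0,0,-1],[1.2,0,0,0,-1],[1.2,0,0,0,-1],[0.8,0,0,0,-1],[0,0,0,0,-1],[0,0,0,0,-1]],
  ],
)

```text
time_s: 30.95
position: [0.5397, -0.2075, 0.0524]
ee_rot: [0.359, 0.603, -0.368, 0.61]
force: [-0.2, -0.2, 0.7]
opening: 1.005
```

```bash
python3 -c "
from h import *
go(.5402,-.2087,.0455,-62)"
```

```text
t 30.95 p [ 0.5397 -0.2075  0.0524] F [-0.16 -0.17  0.68] M [ 0.028  0.03  -0.001] open 1.005 q6 0.69
axes x [ 0.0021 -0.0164 -0.9999] y [ 0.882  0.472 -0.006] z [ 0.472 -0.882  0.015] jawaz -61.85
shift cm [ 0.69 -0.01  0.11]
need yaw world -0.15 deg -> turn about tool x 0.003
```

step_arm(
  increments=[
    [[0.3,0,0.1,0,-1],[0.3,0,0,0,-1],[0.1,0,0,0,-1],[0,0,0,0,-1]],
  ],
)

```text
time_s: 31.35
position: [0.541, -0.2089, 0.0459]
ee_rot: [0.359, 0.602, -0.368, 0.611]
force: [-0.0, 0.3, -0.4]
opening: 0.999
```

```bash
python3 -c "
from h import *
go(.5402,-.2087,.0455,-62)"
```

```text
t 31.35 p [ 0.541  -0.2089  0.0459] F [-0.    0.33 -0.44] M [-0.006  0.007 -0.046] open 0.999 q6 0.69
axes x [ 0.0038 -0.0172 -0.9998] y [ 0.882  0.472 -0.005] z [ 0.472 -0.882  0.017] jawaz -61.84
shift cm [ 0.04 -0.06 -0.06]
need yaw world -0.16 deg -> turn about tool x 0.003
```

step_arm(
  increments=[
    [[0,-0.05,0,0,1],[0,0,0,0,1],[0,0,0,0,1],[0,0,0,0,1],[0,0,0,0,1],[0,0,0,0,1],[0,0,0,0,1],[-1,0,0,0,1],[-2,0,0,0,1],[-2,0,0,0,1],[-2,0,0,0,1],[-2,0,0,0,1]],
  ],
)

```text
time_s: 32.55
position: [0.5382, -0.2066, 0.1392]
ee_rot: [0.359, 0.604, -0.368, 0.609]
force: [-0.1, 0.6, -1.8]
opening: 0.548
```

step_arm(
  increments=[
    [[-2,0,0,0,1],[-3,0,0,0,1],[-3,0,0,0,1],[-3,0,0,0,1],[-2.5,0,0,0,1],[-1,0.5,-1,0,1],[0,0.9,-2.6,0,1],[0,0.9,-2.6,0,1],[0,0.9,-2.6,0,1],[0,0.9,-2.6,0,1],[0,0.9,-2.6,0,1],[0,0,0,0,1]],
  ],
)

```text
time_s: 33.75
position: [0.5115, -0.0479, 0.2929]
ee_rot: [0.36, 0.603, -0.368, 0.609]
force: [0.8, -0.5, -1.3]
opening: 0.55
```

```bash
python3 -c "
from h import *
go(.481,.156,.265,-62)"
```

```text
t 33.75 p [ 0.5115 -0.0479  0.2929] F [ 0.79 -0.5  -1.34] M [-0.022  0.034 -0.022] open 0.55 q6 0.95
axes x [ 0.0013 -0.015  -0.9999] y [ 0.883  0.469 -0.006] z [ 0.469 -0.883  0.014] jawaz -62.0
shift cm [  2.48   6.89 -19.47]
need yaw world -0.0 deg -> turn about tool x 0.0
```

step_arm(
  increments=[
    [[0.2,0.9,-2.5,0,1],[0.3,0.9,-2.5,0,1],[0.3,0.9,-2.5,0,1],[0.3,0.9,-2.5,0,1],[0.3,0.9,-2.5,0,1],[0.3,0.9,-2.5,0,1],[0.3,0.7,-2,0,1],[0.2,0.3,-1,0,1],[0,0,0,0,1],[0,0,0,0,1],[0,0,0,0,1]],
  ],
)

```text
time_s: 34.85
position: [0.477, 0.1485, 0.2637]
ee_rot: [0.358, 0.605, -0.37, 0.608]
force: [0.1, -0.2, -2.1]
opening: 0.549
```

```bash
sed -i 's/\.206/TZ/g; s/def rodrel(name):/def rodrel(name,TZ=.193):/' h.py; python3 -c "
from h import *
t=rodrel('w15');go(t[0],t[1],.25,-62)"
```

```text
hole [302 299  29  27 627] (np.float64(316.0), np.float64(312.0)) tool mm [-13.5   -0.69  -0.12]
pred [307.9 158.9] brass [301 148  15  19 230] bright [302 152  13  14 138] [307.72 158.33]
tip uv 308.0 159.40168655776517 world [0.5248 0.1788 0.193 ]
TCP target xy [0.5254 0.1791]
t 34.9 p [0.4771 0.1484 0.2638] F [ 0.43 -0.15 -1.95] M [-0.034 -0.051  0.02 ] open 0.547 q6 1.34
axes x [-0.0047 -0.0167 -0.9998] y [ 0.882  0.471 -0.012] z [ 0.471 -0.882  0.013] jawaz -61.92
shift cm [ 1.3   5.73 -0.45]
need yaw world -0.08 deg -> turn about tool x 0.001
```

step_arm(
  increments=[
    [[0,1.5,-0.2,0,1],[0,1.5,-0.2,0,1],[0.2,1.4,0,0,1],[0.2,0.9,0,0,1],[0,0.4,0,0,1],[0,0,0,0,1],[0,0,0,0,1]],
  ],
)

```text
time_s: 35.6
position: [0.5312, 0.1796, 0.2582]
ee_rot: [0.359, 0.604, -0.37, 0.608]
force: [0.6, 0.6, -2.5]
opening: 0.55
```

```bash
python3 -c "
from h import *
go(.5257,.1792,.202,-62)"
```

```text
t 35.6 p [0.5312 0.1796 0.2582] F [ 0.59  0.61 -2.52] M [-0.01   0.018 -0.003] open 0.55 q6 1.37
axes x [-0.0044 -0.0169 -0.9998] y [ 0.883  0.468 -0.012] z [ 0.468 -0.883  0.013] jawaz -62.06
shift cm [ 5.62 -0.44 -0.29]
need yaw world 0.06 deg -> turn about tool x -0.001
```

step_arm(
  increments=[
    [[0.8,-0.3,-0.2,0,1],[0.8,0,0,0,1],[0.8,0,0,0,1],[0.8,0,0,0,1],[0.8,0,0,0,1],[0.8,0,0,0,1],[0.3,0,0,0,1],[0,0,0,0,1],[0,0,0,0,1],[0,0,0,0,1]],
  ],
)

```text
time_s: 36.6
position: [0.5254, 0.1783, 0.2022]
ee_rot: [0.358, 0.604, -0.371, 0.607]
force: [-0.5, 0.1, -2.8]
opening: 0.55
```

```bash
python3 -c "
from h import *
go(.5257,.1792,.196,-62)"
```

```text
t 36.6 p [0.5254 0.1783 0.2022] F [-0.48  0.14 -2.78] M [-0.049 -0.022 -0.019] open 0.55 q6 1.38
axes x [-0.006  -0.0174 -0.9998] y [ 0.884  0.468 -0.013] z [ 0.468 -0.883  0.013] jawaz -62.07
shift cm [ 0.62  0.08 -0.07]
need yaw world 0.07 deg -> turn about tool x -0.001
```

step_arm(
  increments=[
    [[0,0.08,-0.07,0,1],[0,0,0,0,1],[0.2,0,0,0,1],[0.2,0,0,0,1],[0.1,0,0,0,1],[0,0,0,0,1],[0,0,0,0,1]],
  ],
)

```text
time_s: 37.3
position: [0.5264, 0.1795, 0.1976]
ee_rot: [0.359, 0.604, -0.371, 0.608]
force: [0.1, 0.2, -2.0]
opening: 0.551
```

```bash
python3 -c "
from h import *
go(.5257,.1792,.188,-62)"
```

```text
t 37.3 p [0.5264 0.1795 0.1976] F [ 0.14  0.19 -2.02] M [ 0.007 -0.007  0.029] open 0.551 q6 1.38
axes x [-0.0043 -0.0169 -0.9998] y [ 0.884  0.468 -0.012] z [ 0.468 -0.883  0.013] jawaz -62.07
shift cm [ 0.96 -0.06 -0.02]
need yaw world 0.07 deg -> turn about tool x -0.001
```

step_arm(
  increments=[
    [[0.2,-0.05,-0.01,0,1],[0.2,0,0,0,1],[0.2,0,-0.01,0,1],[0.2,0,0,0,1],[0.2,0,0,0,1],[0,0,0,0,1],[0,0,0,0,1]],
  ],
)

```text
time_s: 38.0
position: [0.5256, 0.1792, 0.1866]
ee_rot: [0.359, 0.604, -0.371, 0.608]
force: [0.5, 0.6, -1.9]
opening: 0.55
```

```bash
python3 -c "
from h import *
go(.5257,.1792,.175,-62)
c=cam('wrist');save(c,'w16.png');print(tip(c,(290,285,345,340)),holetool(c)[:2])"
```

```text
t 38.0 p [0.5256 0.1792 0.1866] F [ 0.54  0.64 -1.89] M [-0.013 -0.02  -0.02 ] open 0.55 q6 1.38
axes x [-0.0046 -0.017  -0.9998] y [ 0.884  0.468 -0.012] z [ 0.468 -0.883  0.013] jawaz -62.07
shift cm [ 1.16  0.02 -0.01]
need yaw world 0.07 deg -> turn about tool x -0.001
(array([307, 299,  20,  15, 240]), array([316.75833333, 305.7       ])) (array([302, 298,  30,  28, 641]), (np.float64(316.5), np.float64(311.5)))
```

Threaded again: no contact force, brass centred in the hole. Lower to the stack.

step_arm(
  increments=[
    [[0.3,0.01,0,0,1],[0.3,0,-0.01,0,1],[0.3,0,0,0,1],[0.2,0.01,0,0,1],[0.2,0,-0.01,0,1],[0.2,0,0,0,1],[0,0,0,0,1],[0,0,0,0,1]],
  ],
)

```text
time_s: 38.85
position: [0.5259, 0.1793, 0.1703]
ee_rot: [0.359, 0.604, -0.37, 0.608]
force: [0.1, 0.2, -1.6]
opening: 0.553
```

step_arm(
  increments=[
    [[0.2,0,0,0,1],[0.2,0,0,0,1],[0.2,0.01,-0.01,0,1],[0,0,0,0,1],[0,0,0,0,1]],
  ],
)

```text
time_s: 39.35
position: [0.526, 0.1794, 0.1641]
ee_rot: [0.359, 0.604, -0.37, 0.608]
force: [0.5, -0.4, -0.8]
opening: 0.557
```

step_arm(
  increments=[
    [[0.2,0,0,0,1],[0.2,0,0,0,1],[0,0,0,0,1],[0,0,0,0,1]],
  ],
)

```text
time_s: 39.75
position: [0.5261, 0.1793, 0.1599]
ee_rot: [0.359, 0.604, -0.37, 0.608]
force: [-0.2, 0.1, 1.1]
opening: 0.555
```

```bash
python3 -c "
from h import *
go(.5257,.1792,.16,-62)"
```

```text
t 39.75 p [0.5261 0.1793 0.1599] F [-0.24  0.12  1.1 ] M [-0.043  0.022  0.019] open 0.555 q6 1.38
axes x [-0.0035 -0.0168 -0.9999] y [ 0.884  0.468 -0.011] z [ 0.468 -0.883  0.013] jawaz -62.07
shift cm [-0.01 -0.04 -0.01]
need yaw world 0.07 deg -> turn about tool x -0.001
```

step_arm(
  increments=[
    [[0,0,0,0,-0.6],[0,0,0,0,-0.6],[0,0,0,0,-0.6],[0,0,0,0,-1],[0,0,0,0,-1],[0,0,0,0,-1],[0,0,0,0,-1]],
  ],
)

```text
time_s: 40.45
position: [0.5264, 0.1794, 0.1602]
ee_rot: [0.359, 0.604, -0.37, 0.608]
force: [-0.4, 0.2, -0.3]
opening: 1.001
```

step_arm(
  increments=[
    [[-1,0,0,0,-1],[-2,0,0,0,-1],[-2,0,0,0,-1],[-2,0,0,0,-1],[-2,0,0,0,-1],[-2,0,0,0,-1],[-1,-1,0,0,-1],[0,-2,2,0,-1],[0,-2,2.5,0,-1],[0,-2,3,0,-1],[0,-2,3,0,-1],[0,0,0,0,-1]],
  ],
)

```text
time_s: 41.65
position: [0.4912, 0.0423, 0.2924]
ee_rot: [0.358, 0.604, -0.369, 0.609]
force: [0.8, -0.5, 0.1]
opening: 1.0
```

Run:
```python
from h import *
go(.48,0,.28,-62)
s=cam('side'); st,ce=tip(s,(240,255,280,325)); print(st,ce); print(proj(s,(.525,.179,.207-.026)),proj(s,(.525,.179,.207)))
t=cam('top')
b=cv2.resize(s['image'][250:360,200:300],None,fx=4,fy=4,interpolation=cv2.INTER_CUBIC)
W=np.zeros((600,800,3),np.uint8);W[:440,:400]=b[:,:,::-1]
W[:300,400:]=cv2.resize(t['image'],(400,300),interpolation=cv2.INTER_AREA)[:,:,::-1]
W[300:600,400:]=cv2.resize(s['image'],(400,300),interpolation=cv2.INTER_AREA)[:,:,::-1]
cv2.imwrite('pics/c17.png',W)
```

```text
t 41.65 p [0.4912 0.0423 0.2924] F [ 0.76 -0.49  0.11] M [0.041 0.006 0.082] open 1.0 q6 1.13
axes x [-0.0017 -0.0164 -0.9999] y [ 0.882  0.471 -0.009] z [ 0.472 -0.882  0.014] jawaz -61.86
shift cm [ 1.31 -2.97  3.19]
need yaw world -0.14 deg -> turn about tool x 0.002
[256 282   6   7  36] [258.77777778 285.05555556]
[258.66073211 283.57897792] [257.29928431 272.87450331]
```

View pics/c17.png

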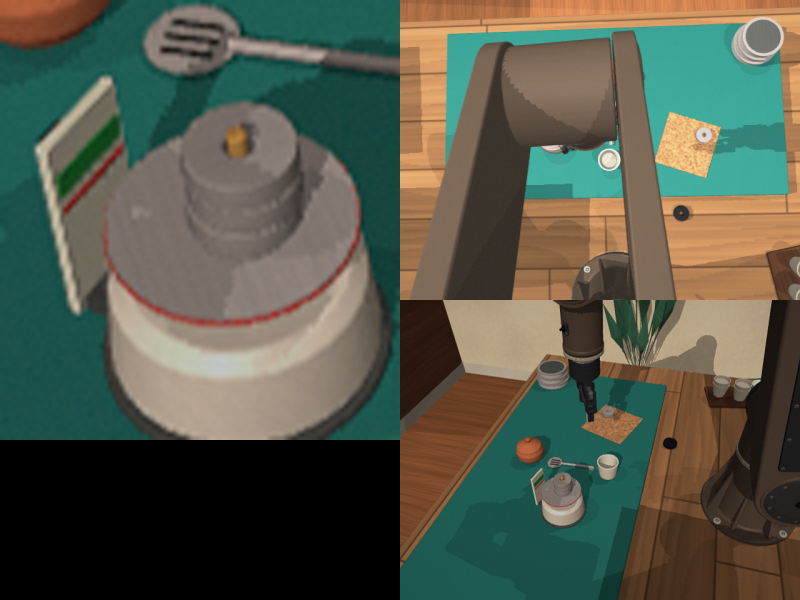

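Three rings are stacked flat on the rod, whose tip is at row 282 (from 271), about 26–27 mm of sink and in the band. The last ring is on the mat, and the burner, cup and spoon are in place. Let it settle, then hand in.

step_arm(
  increments=[
    [[0,0,0,0,-1],[0,0,0,0,-1],[0,0,0,0,-1],[0,0,0,0,-1],[0,0,0,0,-1],[0,0,0,0,-1]],
  ],
)

```text
time_s: 42.35
position: [0.4914, 0.0479, 0.2921]
ee_rot: [0.357, 0.605, -0.367, 0.609]
force: [0.0, 0.0, 0.1]
opening: 0.995
```

Run:
```python
from h import *
st,ce=tip(cam('side'),(240,255,280,325)); print(st,ce)
print(manip.sign_off())
```

```text
[256 282   6   7  36] [258.77777778 285.05555556]
the job is handed in; nothing more can be done
None
```

I threaded three steel rings one at a time onto the rod, lowered each one until the pan carried its weight, and let go. I handed the job in at about 42 s, and the interface reports no verdict.

- **Sink:** the side camera's view of the rod tip gives about 0–2 mm after the first ring, 12–13 mm after the second and 26–27 mm after the third. The green band runs from 19 to 33 mm. The tip's image was the same in the last two pictures, 0.7 s apart, so the pan had settled.
- **Stack and surroundings:** the last picture showed the three rings flat on the rod and the fourth ring still on the mat. The burner, cup and spoon looked to be in place, judged by eye in the side view because the arm hid part of the top view. The gripper was open and clear.
- **Drift and wobble:** the tool leaned up to about 1.5° from vertical after fast descents, and its position wobbled 1–2 mm. I corrected the position before each threading and saw no contact force on the rod. No check failed or disagreed.

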